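# Change over the push-button canisters

### The job

We are done with the tall canister and want to use the low one: press the tall canister's lid button so that it stays down (sealed), and press the low canister's lid button so that it springs up and stays up (released). Press each straight down to its stop and let go, look whether it really ended down or up, and press again if it did not. Leave the canisters standing where they are and leave the medium-height one alone.

Things in the scene. Friction and masses are not known exactly. Their poses are not given: they have to be found in the camera images.
- tall_top (a point): Centre of the top face of the round 48 mm lid button of the tallest canister, a loose square plastic canister 104 x 104 mm, 0.9 kg, lid top 165 mm above the counter. Point's height: 195 mm when the button is up, 181 to 182 mm latched down, 175 mm at its stop. A fixed 66 mm collar round the button stands 8 mm above the lid. z points up. Starts up, must end latched down.
- low_top (a point): Centre of the top face of the round 48 mm lid button of the lowest canister, a loose square plastic canister 104 x 104 mm, 0.5 kg, lid top 75 mm above the counter. Point's height: 105 mm when the button is up, 91 to 92 mm latched down, 85 mm at its stop. A fixed 66 mm collar round the button stands 8 mm above the lid. z points up. Starts latched down, must end up.
- medium_top (a point): Centre of the top face of the round 48 mm lid button of the medium-height canister, a loose square plastic canister 104 x 104 mm, 0.7 kg, lid top 115 mm above the counter. Point's height: 145 mm when the button is up, 131 to 132 mm latched down, 125 mm at its stop. A fixed 66 mm collar round the button stands 8 mm above the lid. z points up. Starts up; leave it alone.
- tall_button (a joint): Travel of the tall canister's button, straight down: 0 up, 0.013 to 0.014 latched, 0.020 hard stop. All three lids work alike (push-push): pressed to within 1.5 mm of the stop and let go, an up button stays latched down and a latched one springs up; a shallow press changes nothing. Spring: 2 N when up, 4 to 5 N near the stop; then rigid.
Not all that is in view belongs to the job. Leave any red look-alike of the part that bears tall_top alone. Leave any green look-alike of the part that bears low_top alone.

How it is judged:
By the outcome, as a careful person would: the job done as asked, in the order asked, and still so for the second after the job is handed in, with the robot touching nothing.
It also fails if it takes over 40 s, if anything falls off the work surface, if the arm or the gripper's body presses on something with over 40 N, if the wrist force passes 120 N, or if a joint passes its speed limit or range.

### The arm

A 7-joint arm with a two-finger parallel gripper is mounted at the origin on the work surface. World frame = base frame: x ahead of the robot, y to its left, z up, the work surface at z = 0. Lengths are in m, angles in rad, forces in N, time in s.
With the tool pointing down it reaches from about 0.4 to 0.85 m from the base axis. Payload 10.4 kg.
Tool frame: the origin (TCP) lies at the very end of the fingers, on their centre line; the grasp point (between the pads) lies 19 mm behind it; z points along the fingers, y is the direction in which the jaws open and shut (so a half turn about z gives the same grasp; the last joint's range is limited). The gripper opens to 85 mm and grips with 20 to 120 N. Pads are 22 mm wide; open, the fingers measure 114 mm over their backs; the gripper's body (76 mm by 85 mm) begins 54 mm behind the grasp point. The pads swing forward as they close: fully open they stand 13 mm farther back than shut.
Start: joints at [-1.272, 0.332, -0.065, 1.46, 0.022, 1.35, -0.088], TCP at [0.198, 0.593, 0.231] pointing down, gripper open.
Joint ranges: [-2.6, 2.6], [-0.5, 2.12], [-1.47, 1.34], [0.16, 2.42], [-1.27, 4.41], [0.06, 2.06], [-2.6, 2.6]. Speed limits (rad/s): [2.22, 2.22, 2.79, 2.79, 3.14, 3.14, 3.14].

### API

Orientations are given as a unit quaternion [x, y, z, w].
In Python, from workcell import get_obs, camera, camera_info, hand_in gives the robot as it stands.
- The arm moves only by the tool move_arm, never from a script. Its argument "moves" is a list of rows, each a list of 3 entries, a list of its own where there are three numbers: the shift along the tool's x, y, z in units of 25 mm (1.0 is 25 mm), then the turn, a rotation vector about the tool's x, y, z in degrees, then the opening, from 0 (shut) to 1 (fully open). A call has 1 to 5 rows; each row shifts and turns the commanded pose from where the row before left it, along the tool's axes as they then stand; what a row does not reach is not made up. A row lasts 1/8 s, in which the tool goes at most 62.5 mm and 10.7 degrees, less where a joint would pass 70% of its speed; a pose out of reach is approached as far as the arm can. A call is refused whole if a number of a shift passes 1 or a number of a turn 10.7, either way. A call with a gripper value outside its range is refused whole. The fingers move at their own pace and stop on an object; "squeeze" is the grip in N (left out, the last holds). Time passes only in rows, so rows that do not move let the fingers close. It gives the time, the measured TCP pose, the force and the opening at its end, in the units of the state.
- get_obs(): the state, without advancing time (a new reading comes with each control period).
- camera(name): name is "side" or "top" or "wrist"; returns the picture (480x640x3 uint8, red, green, blue); there is no depth.
- camera_info(name): a dict with "fx", "fy", "cx", "cy" (pixels), "origin" and "rotation" of the camera in the world. Camera axes: x right, y down, z forward; pixel columns grow to the right and rows downward; lengths in m; the calibration is good to about 2 mm. The wrist camera is an equidistant fisheye: a pixel r from the principal point sees the ray r / f radians off the axis. A picture is of the moment at which its call begins: read the wrist's pose just before it. camera_info takes no time and is no camera call; for the wrist camera it gives the pose at the moment of the call.
- hand_in(): hands the job in, once; it reports no verdict.
The state is a dict: "clock": time; "joint_pos": joint angles; "joint_velocities": joint speeds; "tau": joint torques, N m; "position": TCP position; "ee_rot": TCP orientation; "ft_force": force on the tool from outside, world axes, zero at the start; "torque": the same for the moment, N m; "grip_width": opening from 0.0 (shut) to 1.0 (fully open).
Only numpy, scipy, OpenCV 4.12 (cv2) and the standard library are available. Lean on these libraries where they do the work, as an engineer would, in place of code of your own. Each camera call takes 0.05 s, during which the arm holds its last target. There are 200 camera calls.

## Working session

There is one attempt and no reset: what is moved stays moved. The work goes in short steps, Python scripts to look and compute and a tool call to move; the robot and the scene stay as the last step left them, time stands still between calls to the robot, and variables do not carry over. Pictures are saved under pics/ and viewed, about 8 in all and at most 12, crops included, and the job is handed in when it is done.

Besides the shell and the picture viewer there is one more tool, called after ">>>" as name(argument=value, ...), one argument or row to a line, values as JSON. move_arm: Moves the arm, as the interface text tells. Its arguments: {"type":"object","properties":{"moves":{"type":"array","items":{"type":"array"}},"squeeze":{"type":"number"}},"required":["moves"]}

```bash
mkdir -p pics; python3 - <<'E'
from workcell import *
import cv2
for n in("top","side"):
    cv2.imwrite(f"pics/{n}0.png",camera(n)[:,:,::-1]); print(n,camera_info(n))
o=get_obs();print(o)
E
```

```text
top {'fx': 567.1632321664354, 'fy': 567.1632321664354, 'cx': 311.2817478280227, 'cy': 238.21878879159087, 'origin': array([0.39324344, 0.03003743, 1.22628427]), 'rotation': array([-0.70479938,  0.70612543, -0.04692402,  0.04942518])}
side {'fx': 519.5638189007881, 'fy': 519.5638189007881, 'cx': 314.85895932588767, 'cy': 243.47180635199, 'origin': array([0.59519731, 0.27471221, 0.95474822]), 'rotation': array([ 0.13670745,  0.97941377, -0.14716132, -0.02008213])}
{'clock': 0.1, 'joint_pos': array([-1.27156261,  0.33280438, -0.06468967,  1.46086449,  0.02161431,
        1.34989589, -0.08851349]), 'joint_velocities': array([ 0.002203  , -0.00297663, -0.00040296, -0.00131332,  0.00118334,
       -0.00176219,  0.00110654]), 'tau': array([ 1.04115570e-03, -6.26743269e+01,  4.87920991e-02, -3.92427421e+01,
        1.62983959e-02,  6.94396804e-03, -3.13110706e-05]), 'position': array([0.19759834, 0.59258599, 0.23059473]), 'ee_rot': array([ 1.60223620e-01,  9.87080536e-01, -6.34834422e-04, -6.49250186e-05]), 'ft_force': array([ 0.5850048 , -0.39284435, -0.30154727]), 'torque': array([-0.00035741,  0.03038121, -0.00852449]), 'grip_width': 1.0003274507302884}
```

View pics/top0.png

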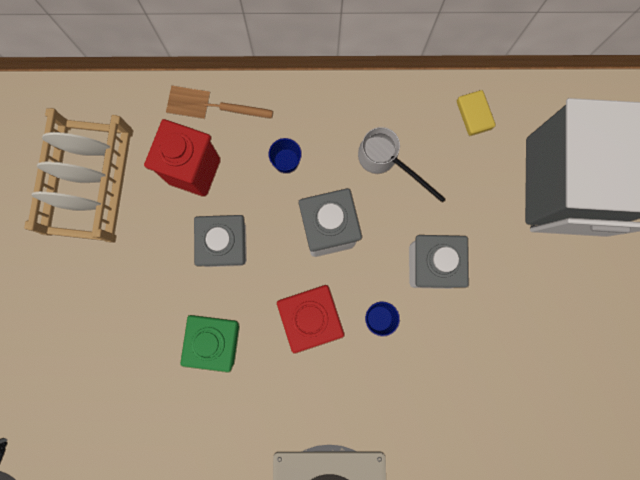

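View pics/side0.png

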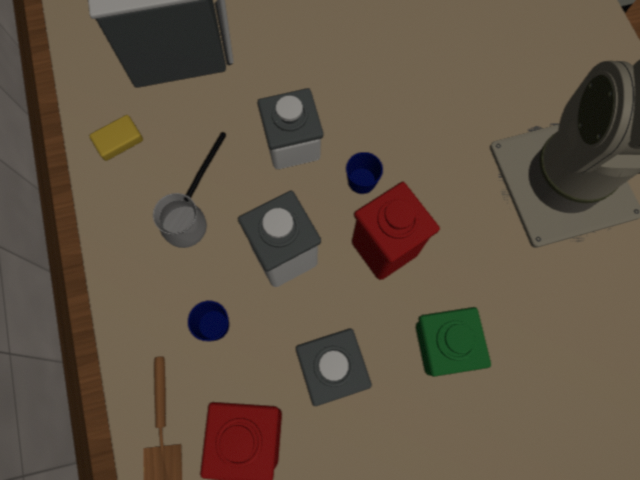

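The grey canisters with white buttons are at top-view (217,240), (330,217) and (446,260), and at side-view (334,366), (278,223) and (289,108). The red and green ones are look-alikes. I'll triangulate to get the heights.

```bash
cat > h.py <<'E'
import numpy as np, cv2
from workcell import *
from scipy.spatial.transform import Rotation as R
def ray(ci,p):
    d=np.array([(p[0]-ci["cx"])/ci["fx"],(p[1]-ci["cy"])/ci["fy"],1.])
    return np.array(ci["origin"]),R.from_quat(ci["rotation"]).apply(d)
def disc(im,p,r=25):
    """centroid of white blob near p"""
    x,y=map(int,p); c=im[y-r:y+r,x-r:x+r].astype(int)
    m=((c.min(2)>175)).astype(np.uint8)
    n,l,s,ce=cv2.connectedComponentsWithStats(m)
    k=1+np.argmax(s[1:,4]); return ce[k]+[x-r,y-r],s[k]
def tri(a,b):
    (o1,d1),(o2,d2)=a,b
    t=np.linalg.lstsq(np.c_[d1,-d2],o2-o1,rcond=None)[0]
    p,q=o1+t[0]*d1,o2+t[1]*d2
    return (p+q)/2,np.linalg.norm(p-q)
def atz(a,z): o,d=a; return o+d*(z-o[2])/d[2]
E
python3 - <<'E'
from h import *
t=cv2.imread("pics/top0.png");s=cv2.imread("pics/side0.png")
ct,cs=camera_info("top"),camera_info("side")
for n,a,b in(("A",(217,240),(334,366)),("B",(330,217),(278,223)),("C",(446,260),(289,108))):
    pa,sa=disc(t,a);pb,sb=disc(s,b)
    print(n,pa,sa[2:],pb,sb[2:],*tri(ray(ct,pa),ray(cs,pb)))
E
python3 -c "
import cv2
t=cv2.imread('pics/top0.png')[180:300,180:480];cv2.imwrite('pics/c.png',cv2.resize(t,(750,300),interpolation=3))"
```

```text
Traceback (most recent call last):
  File "h.py", line 12, in disc
    k=1+np.argmax(s[1:,4]); return ce[k]+[x-r,y-r],s[k]
        ~~~~~~~~~^^^^^^^^^
ValueError: attempt to get argmax of an empty sequence
```

View pics/c.png

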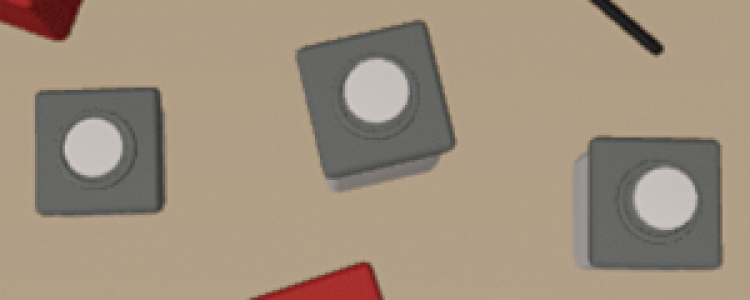

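The crop shows three grey canisters with round white buttons. B is the largest (tall), C has its wall showing (medium), and A is the lowest with no wall visible. My white threshold was too high, so I'll use Otsu instead.

```bash
sed -i 's/    m=((c.min(2)>175)).*/    g=im[y-r:y+r,x-r:x+r].min(2); v=np.median(g[r-4:r+4,r-4:r+4]); m=(g>0.5*(v+110)).astype(np.uint8)/; s/; c=im.*$//' h.py
python3 - <<'E'
from h import *
t=cv2.imread("pics/top0.png");s=cv2.imread("pics/side0.png")
ct,cs=camera_info("top"),camera_info("side")
for n,a,b in(("A",(217,240),(334,366)),("B",(330,217),(278,223)),("C",(446,260),(289,108))):
    pa,sa=disc(t,a,18);pb,sb=disc(s,b,18)
    print(n,pa,sa[2:],pb,sb[2:],*tri(ray(ct,pa),ray(cs,pb)))
from h import R
print(R.from_quat(get_obs()["ee_rot"]).as_matrix().round(3), camera_info("wrist"))
E
```

```text
A [216.89260143 238.61575179] [ 23  24 419] [333.36894825 365.39065109] [ 27  28 599] [0.55024497 0.22613662 0.08140112] 0.0007994599954266147
B [330.12774451 215.96007984] [ 25  25 501] [277.63591433 222.07742998] [ 28  27 607] [ 0.57757772 -0.00159291  0.18799314] 0.00045752630743896473
C [445.79089027 259.06418219] [ 25  25 483] [288.95023697 107.09241706] [ 25  22 422] [ 0.50171764 -0.22538343  0.13735882] 0.000322648585630905
[[-0.949  0.316 -0.   ]
 [ 0.316  0.949 -0.001]
 [-0.    -0.001 -1.   ]] {'fx': 371.64829954431775, 'fy': 371.64829954431775, 'cx': 312.11214903919745, 'cy': 240.81136262096584, 'origin': array([0.12160244, 0.6180786 , 0.3722184 ]), 'rotation': array([0.80062158, 0.57770475, 0.09247276, 0.12927137])}
```

Heights come out at 81, 188 and 137 mm. With a common bias of about -8 mm, that matches low (latched, 91.5), tall (up, 195) and medium (up, 145). So B is tall and A is low. Next I'll intersect each ray at the known height.

```bash
python3 - <<'E'
from h import *
t=cv2.imread("pics/top0.png");s=cv2.imread("pics/side0.png")
ct,cs=camera_info("top"),camera_info("side")
M=R.from_quat(get_obs()["ee_rot"]).as_matrix();p0=get_obs()["position"]
for n,a,b,z in(("A",(217,240),(334,366),.0915),("B",(330,217),(278,223),.195)):
    pa,_=disc(t,a,18);pb,_=disc(s,b,18)
    u,v=atz(ray(ct,pa),z),atz(ray(cs,pb),z); m=(u+v)/2
    print(n,u,v,"units to 60mm above",(M.T@(m+[0,0,.06]-p0)/.025).round(2))
E
```

```text
A [0.5485549  0.22465953 0.0915    ] [0.55106938 0.22644667 0.0915    ] units to 60mm above [-18.01  -9.47   3.18]
B [ 0.57613544 -0.00126218  0.195     ] [0.57792908 0.00080271 0.195     ] units to 60mm above [-21.9  -17.7   -0.95]
```

Tall is at about (0.577, 0.000) and low at about (0.550, 0.2255), with the two cameras agreeing to within 3 mm. I'll close the fingers and move over the tall one.

>>> move_arm(
  moves=[
    [[-1,-0.8,-0.4],[0,0,0],0],
    [[-1,-0.8,-0.4],[0,0,0],0],
    [[-1,-0.8,-0.4],[0,0,0],0],
    [[-1,-0.8,0],[0,0,0],0],
    [[-1,-0.8,0],[0,0,0],0],
  ],
  squeeze=40,
)

```text
clock: 0.72
position: [0.2851, 0.4574, 0.2611]
ee_rot: [0.16, 0.987, -0.0, -0.0]
ft_force: [0.1, -0.1, -0.3]
grip_width: -0.002
```

>>> move_arm(
  moves=[
    [[-1,-0.8,0],[0,0,0],0],
    [[-1,-0.8,0],[0,0,0],0],
    [[-1,-0.8,0],[0,0,0],0],
    [[-1,-0.8,0],[0,0,0],0],
    [[-1,-0.8,0],[0,0,0],0],
  ],
)

```text
clock: 1.35
position: [0.3719, 0.323, 0.2611]
ee_rot: [0.16, 0.987, -0.0, -0.0]
ft_force: [0.4, -0.1, 0.5]
grip_width: 0.0
```

>>> move_arm(
  moves=[
    [[-1,-0.8,0],[0,0,0],0],
    [[-1,-0.8,0],[0,0,0],0],
    [[-1,-0.8,0],[0,0,0],0],
    [[-1,-0.8,0],[0,0,0],0],
    [[-1,-0.8,0],[0,0,0],0],
  ],
)

```text
clock: 1.98
position: [0.4588, 0.1887, 0.2611]
ee_rot: [0.16, 0.987, -0.0, -0.0]
ft_force: [0.5, -0.0, -0.1]
grip_width: -0.002
```

```bash
cat > go.py <<'E'
import sys
from h import *
o=get_obs();M=R.from_quat(o["ee_rot"]).as_matrix()
print(o["clock"],o["position"],o["ft_force"].round(1),o["grip_width"],"tilt",M[:,2].round(3))
print("units",(M.T@(np.array(eval(sys.argv[1]))-o["position"])/.025).round(2))
E
python3 go.py "[.577,0,.26]"
```

```text
1.975 [0.45883215 0.18874255 0.26106681] [ 0.5 -0.  -0.1] -0.0023376337106550383 tilt [-0. -0. -1.]
units [-6.87 -5.67  0.04]
```

>>> move_arm(
  moves=[
    [[-1,-0.8,0],[0,0,0],0],
    [[-1,-0.8,0],[0,0,0],0],
    [[-1,-0.8,0],[0,0,0],0],
    [[-1,-0.8,0],[0,0,0],0],
    [[-1,-0.8,0],[0,0,0],0],
  ],
)

```text
clock: 2.6
position: [0.5457, 0.0545, 0.261]
ee_rot: [0.16, 0.987, -0.0, -0.0]
ft_force: [0.8, -0.2, -0.2]
grip_width: -0.001
```

>>> move_arm(
  moves=[
    [[-1,-0.8,0],[0,0,0],0],
    [[-0.8,-0.8,0],[0,0,0],0],
    [[0,0,0.5],[0,0,0],0],
    [[0,0,0.5],[0,0,0],0],
    [[0,0,0],[0,0,0],0],
  ],
)

```text
clock: 3.22
position: [0.5745, 0.0044, 0.2348]
ee_rot: [0.159, 0.987, -0.0, -0.001]
ft_force: [0.4, -0.4, -0.2]
grip_width: -0.004
```

```bash
python3 go.py "[.577,0,.195]"; python3 - <<'E'
from h import *
for n in("side","wrist"):cv2.imwrite(f"pics/{n}1.png",camera(n)[:,:,::-1])
a=cv2.imread("pics/side1.png")[120:340,180:400];b=cv2.imread("pics/wrist1.png")
cv2.imwrite("pics/m.png",np.hstack([cv2.resize(a,(400,400)),cv2.resize(b,(400,300))[:,:]if 0 else cv2.copyMakeBorder(cv2.resize(b,(400,300)),0,100,0,0,0)]))
E
```

```text
3.225 [0.57451121 0.0043883  0.23475974] [ 0.4 -0.4 -0.2] -0.0035048507206427533 tilt [-0.003  0.    -1.   ]
units [-0.15 -0.13  1.59]
```

View pics/m.png

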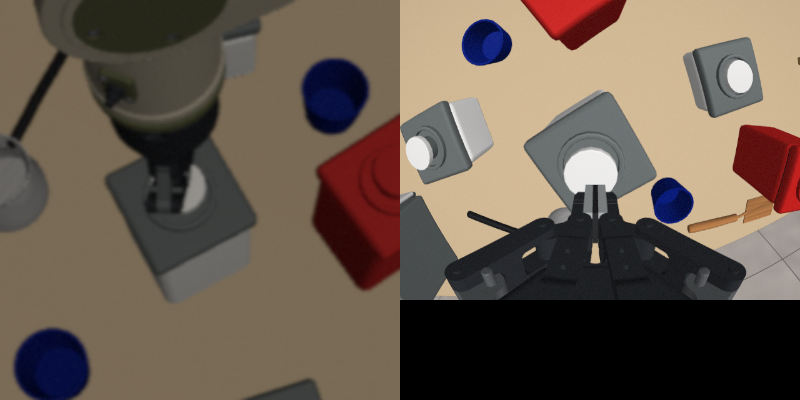

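The fingertips are over the tall button, with an xy correction of -0.15 and -0.13 units still to make. I'll apply it and descend.

>>> move_arm(
  moves=[
    [[-0.15,-0.13,0.4],[0,0,0],0],
    [[0,0,0.5],[0,0,0],0],
    [[0,0,0.5],[0,0,0],0],
    [[0,0,0.4],[0,0,0],0],
    [[0,0,0.2],[0,0,0],0],
  ],
)

```text
clock: 3.95
position: [0.5778, -0.0011, 0.1857]
ee_rot: [0.16, 0.987, -0.0, -0.0]
ft_force: [-2.5, -0.1, 4.3]
grip_width: 0.001
```

```bash
python3 go.py "[.577,0,.1745]"
```

```text
3.95 [ 0.5778228  -0.00105286  0.18574133] [-2.5 -0.1  4.3] 0.0014930333110374468 tilt [-0.001  0.    -1.   ]
units [0.04 0.03 0.45]
```

>>> move_arm(
  moves=[
    [[0,0,0.2],[0,0,0],0],
    [[0,0,0.15],[0,0,0],0],
    [[0,0,0.08],[0,0,0],0],
    [[0,0,0],[0,0,0],0],
  ],
)

```text
clock: 4.45
position: [0.578, -0.0011, 0.1755]
ee_rot: [0.16, 0.987, 0.0, -0.0]
ft_force: [-3.5, 0.4, 3.4]
grip_width: -0.002
```

>>> move_arm(
  moves=[
    [[0,0,0.05],[0,0,0],0],
    [[0,0,0],[0,0,0],0],
  ],
)

```text
clock: 4.7
position: [0.5784, -0.0011, 0.1752]
ee_rot: [0.16, 0.987, 0.0, 0.0]
ft_force: [-5.1, -0.1, 10.0]
grip_width: 0.001
```

It is at the stop (z 175.2, force 10 N). I'll retract straight up.

>>> move_arm(
  moves=[
    [[0,0,-0.4],[0,0,0],0],
    [[0,0,-1],[0,0,0],0],
    [[0,0,-1],[0,0,0],0],
    [[0,0,-1],[0,0,0],0],
    [[1,0,-0.2],[0,0,0],0],
  ],
)

```text
clock: 5.32
position: [0.5556, 0.0061, 0.2661]
ee_rot: [0.161, 0.987, -0.0, 0.002]
ft_force: [0.1, -0.1, -0.2]
grip_width: -0.002
```

```bash
python3 go.py "[.550,.2255,.26]"
```

```text
5.325 [0.55557185 0.00611695 0.26606609] [ 0.1 -0.1 -0.2] -0.0016747357154923103 tilt [ 0.003 -0.001 -1.   ]
units [3.   8.25 0.24]
```

>>> move_arm(
  moves=[
    [[0.3,1,0],[0,0,0],0],
    [[0.3,1,0],[0,0,0],0],
    [[0.3,1,0],[0,0,0],0],
    [[0.3,1,0],[0,0,0],0],
    [[0.3,1,0],[0,0,0],0],
  ],
)

```text
clock: 5.95
position: [0.5585, 0.1381, 0.2646]
ee_rot: [0.16, 0.987, 0.0, 0.0]
ft_force: [-0.1, -0.4, -0.6]
grip_width: -0.001
```

>>> move_arm(
  moves=[
    [[0.3,1,0],[0,0,0],0],
    [[0.3,1,0],[0,0,0],0],
    [[0.3,1,0.5],[0,0,0],0],
    [[0.2,0,0.8],[0,0,0],0],
    [[0,0,0.8],[0,0,0],0],
  ],
)

```text
clock: 6.58
position: [0.5555, 0.218, 0.2103]
ee_rot: [0.16, 0.987, -0.0, -0.0]
ft_force: [-0.7, -0.4, -0.6]
grip_width: -0.0
```

```bash
python3 go.py "[.550,.2255,.0915]"; python3 - <<'E'
from h import *
for n in("side","wrist","top"):cv2.imwrite(f"pics/{n}2.png",camera(n)[:,:,::-1])
t=cv2.imread("pics/top2.png");s=cv2.imread("pics/side2.png");s0=cv2.imread("pics/side0.png")
b=cv2.imread("pics/wrist2.png")
f=lambda i,x,y,r=50:cv2.resize(i[y-r:y+r,x-r:x+r],(260,260),interpolation=3)
cv2.imwrite("pics/m2.png",np.vstack([np.hstack([f(s0,278,230),f(s,278,230),f(t,330,215)]),np.hstack([f(s,334,366),f(t,217,240),cv2.resize(b,(260,260))])]))
for c,i,p,r in (("side",s,(278,223),18),("top",t,(330,217),18)):
    try: print(c,disc(i,p,r))
    except Exception as e: print(c,e)
E
```

```text
6.575 [0.55551146 0.21801344 0.21034481] [-0.7 -0.4 -0.6] -0.0004703367468298342 tilt [-0. -0. -1.]
units [0.3  0.22 4.75]
side (array([278.20938023, 224.92127303]), array([  5,   7,  28,  27, 597], dtype=int32))
top (array([329.90342052, 217.15492958]), array([  6,   6,  25,  25, 497], dtype=int32))
```

View pics/m2.png

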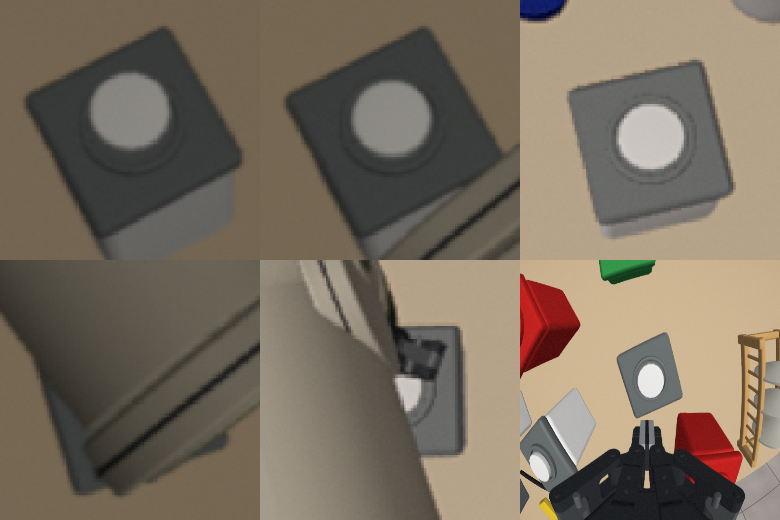

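The tall button now sits lower in its collar (it moved 2.8 px in the side view and 1.2 px in the top view) and looks latched. Before going down on the low one, I'll verify the height and check the clearance to the tall red look-alike.

```bash
python3 - <<'E'
from h import *
ct,cs=camera_info("top"),camera_info("side")
print(tri(ray(ct,(329.903,217.155)),ray(cs,(278.209,224.921))))
for z in(.165,):
  for p in((163,122),(213,136),(201,174),(147,157),(198,194)): print(p,atz(ray(ct,p),z if p[1]!=194 else 0).round(3))
b=cv2.imread("pics/wrist2.png");cv2.imwrite("pics/w.png",b[180:,260:])
E
```

```text
(array([ 0.57763823, -0.0015456 ,  0.17463905]), np.float64(0.000394504877614387))
(163, 122) [0.768 0.322 0.165]
(213, 136) [0.739 0.224 0.165]
(201, 174) [0.664 0.245 0.165]
(147, 157) [0.698 0.35  0.165]
(198, 194) [0.661 0.284 0.   ]
```

The tall button dropped 13.4 mm (188.0 to 174.6, same bias) and its xy is unchanged, so it is latched and the canister stayed put. The red neighbour starts at x of about 0.66, which leaves about 5 cm. I'll go down on the low one.

>>> move_arm(
  moves=[
    [[0.3,0.22,1],[0,0,0],0],
    [[0,0,1],[0,0,0],0],
    [[0,0,1],[0,0,0],0],
    [[0,0,0.8],[0,0,0],0],
    [[0,0,0.1],[0,0,0],0],
  ],
)

```text
clock: 7.35
position: [0.5503, 0.2246, 0.1138]
ee_rot: [0.16, 0.987, -0.0, -0.0]
ft_force: [0.5, -0.1, 0.3]
grip_width: -0.002
```

```bash
python3 go.py "[.550,.2255,.0855]"
```

```text
7.35 [0.55028848 0.22460871 0.11378026] [ 0.5 -0.1  0.3] -0.0021305231165496875 tilt [-0.001 -0.001 -1.   ]
units [0.02 0.03 1.13]
```

>>> move_arm(
  moves=[
    [[0,0,0.4],[0,0,0],0],
    [[0,0,0.3],[0,0,0],0],
    [[0,0,0.2],[0,0,0],0],
    [[0,0,0.15],[0,0,0],0],
    [[0,0,0],[0,0,0],0],
  ],
)

```text
clock: 7.98
position: [0.5507, 0.2247, 0.0882]
ee_rot: [0.16, 0.987, 0.0, 0.0]
ft_force: [-1.8, 0.4, 4.3]
grip_width: 0.003
```

>>> move_arm(
  moves=[
    [[0,0,0.1],[0,0,0],0],
    [[0,0,0.08],[0,0,0],0],
    [[0,0,0],[0,0,0],0],
  ],
)

```text
clock: 8.35
position: [0.5509, 0.2248, 0.085]
ee_rot: [0.16, 0.987, 0.001, 0.0]
ft_force: [-6.4, -2.0, 17.1]
grip_width: 0.002
```

The low button is at its stop (z 85.0, 17 N). I'll retract straight up and then move clear.

>>> move_arm(
  moves=[
    [[0,0,-0.4],[0,0,0],0],
    [[0,0,-0.8],[0,0,0],0],
    [[0,0,-1],[0,0,0],0],
    [[0,0,-1],[0,0,0],0],
    [[0,0,-1],[0,0,0],0],
  ],
)

```text
clock: 8.98
position: [0.5505, 0.2246, 0.1893]
ee_rot: [0.16, 0.987, -0.0, -0.0]
ft_force: [-0.3, 0.0, 0.4]
grip_width: -0.001
```

>>> move_arm(
  moves=[
    [[0,0,-1],[0,0,0],0],
    [[0,0,-1],[0,0,0],0],
    [[0,0,-1],[0,0,0],0],
    [[1,0.8,0],[0,0,0],0],
    [[1,0.8,0],[0,0,0],0],
  ],
)

```text
clock: 9.6
position: [0.5155, 0.2788, 0.2638]
ee_rot: [0.161, 0.987, 0.0, 0.0]
ft_force: [-0.2, 0.1, -0.3]
grip_width: 0.003
```

>>> move_arm(
  moves=[
    [[1,0.8,0],[0,0,0],0],
    [[1,0.8,0],[0,0,0],0],
    [[1,0.8,0],[0,0,0],0],
    [[1,0.8,0],[0,0,0],0],
    [[1,0.8,0],[0,0,0],0],
  ],
)

```text
clock: 10.22
position: [0.4282, 0.4136, 0.2634]
ee_rot: [0.16, 0.987, -0.0, 0.0]
ft_force: [-0.5, -0.2, 0.5]
grip_width: 0.001
```

>>> move_arm(
  moves=[
    [[1,0.8,0],[0,0,0],0],
    [[1,0.8,0],[0,0,0],0],
    [[1,0.8,0],[0,0,0],0],
    [[1,0.8,0],[0,0,0],0],
    [[1,0.8,0],[0,0,0],0],
  ],
)

```text
clock: 10.85
position: [0.3413, 0.548, 0.2634]
ee_rot: [0.16, 0.987, -0.0, 0.0]
ft_force: [0.9, 0.2, -0.7]
grip_width: -0.001
```

```bash
python3 - <<'E'
from h import *
I={}
for n in("side","top"):I[n]=camera(n)[:,:,::-1].copy();cv2.imwrite(f"pics/{n}3.png",I[n])
ct,cs=camera_info("top"),camera_info("side")
for n,a,b in(("low",(217,240),(334,366)),("tall",(330,217),(278,223)),("med",(446,260),(289,108))):
    print(n,*tri(ray(ct,disc(I["top"],a,18)[0]),ray(cs,disc(I["side"],b,18)[0])))
cv2.imwrite("pics/m3.png",np.hstack([I["top"][100:400,100:500],I["side"][100:400,150:550]]))
print(get_obs()["clock"],get_obs()["position"])
E
```

```text
low [0.55014777 0.22619024 0.09563851] 0.00047978507151970573
tall [ 0.57768026 -0.00159816  0.17441315] 0.0003067804912946006
med [ 0.50170469 -0.2253245   0.13765199] 0.00035978911125953984
10.95 [0.33818814 0.55028502 0.26267264]
```

View pics/m3.png

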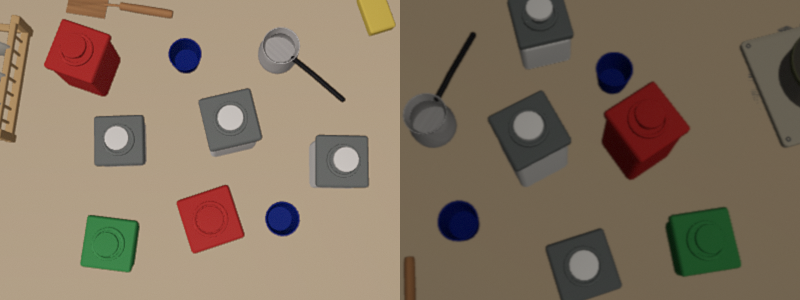

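The low button rose 14.2 mm (81.4 to 95.6), so it is up. The tall one is still 13.6 mm down, the medium one is unchanged, and no canister has shifted. The arm is clear, so I'll hand in.

```bash
python3 -c "from workcell import *;print(hand_in())"
```

```text
the job is handed in; nothing more can be done
None
```

The tall canister's button is latched down and the low canister's button is up. Each took a single press to its stop, tall first, and I handed in at about 11 s with the arm clear of everything.

| Canister | Press at the stop | Change in button height (camera) | Shift in xy |
|---|---|---|---|
| Tall | z 175.2 mm, about 10 N up | 13.6 mm lower, so latched | under 0.2 mm |
| Low | z 85.0 mm, about 17 N up | 14.2 mm higher, so released | under 0.2 mm |
| Medium | not touched | 0.3 mm, within measuring noise | under 0.2 mm |

**Disagreement:** heights triangulated from the two cameras read 7 to 10 mm below the stated ones throughout. I judged up or down by the change in height and by how the buttons looked in the pictures, and both agreed. The xy positions from the two cameras agreed to about 3 mm.

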